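# Line up filled jars at the inspection light

### The arm

A 6-joint arm with a two-finger parallel gripper is mounted at the origin on a cart in front of the work surface, level with it; the furniture and walls round the work are solid. World frame = base frame: x ahead of the robot, y to its left, z up, the work surface at z = 0. Lengths are in m, angles in degrees, forces in N, time in s.
With the tool pointing down it reaches from about 0.375 to 0.9 m from the base axis. Payload 3.1 kg.
Tool frame: the origin (TCP) lies at the very end of the fingers, on their centre line; the grasp point (between the pads) lies 19 mm behind it (grasp_offset is the distance from the TCP to the grasp point, in m); z points along the fingers, y is the direction in which the jaws open and shut (so a half turn about z gives the same grasp; the last joint's range is limited). The gripper opens to 87 mm and grips with 3 to 60 N. Pads are 19 mm wide; open, the fingers measure 117 mm over their backs; the gripper's body (75 mm by 190 mm) begins 51 mm behind the grasp point.
Start: joints at [-79.727, 30.224, 82.088, -0, 67.689, -10.227], TCP at [0.219, -0.585, 0.223] pointing down, gripper open.
Joint ranges: [-176.69, 176.69], [-43.24, 126.21], [12.49, 139.97], [-82, 262], [0, 151.66], [-163.58, 163.58]. Speed limits (degrees/s): [159.86, 159.86, 180, 180, 180, 180].

### API

Orientations are given as a 3x3 rotation matrix whose columns are the frame's x, y, z axes.
In Python, from rig import * gives the robot as it stands. The module is installed in compiled form; this text tells all that it offers.
- The arm moves only by the tool play_rows, never from a script. Its argument "plan" is a list that holds one entry, the list of rows, each a list of 7 numbers: the shift along the world's x, y, z each as a share of 5 cm, from -1 to 1, then the turn, a rotation vector about the world's x, y, z each as a share of pi rad, from -1 to 1, then the gripper's target within -1 to 1 (fully open at 1, half-way at 0, shut at -1). A call has 1 to 12 rows; each row shifts and turns the commanded pose from where the row before left it; what a row does not reach is not made up. A row lasts 1/10 s, in which the tool goes at most 50 mm and 8.59 degrees, less where a joint would pass 70% of its speed; a pose out of reach is approached as far as the arm can. A call with a number of a shift or a turn outside -1 to 1 is refused whole. A call with a gripper value outside its range is refused whole. The fingers move at their own pace and stop on an object; the grip force is fixed at half the most. Time passes only in rows, so rows that do not move let the fingers close. It gives the time, the measured TCP pose, the force and the opening at its end, in the units of the state.
- read_state(): the state, without advancing time (a new reading comes with each control period).
- capture(name): name is "scene" or "side" or "wrist"; returns the picture (384x512x3 uint8, red, green, blue); there is no depth.
- camera_params(name): a dict with "intrinsics" (3x3 intrinsics, pixels), "R" (3x3) and "t" (3): a world point X has camera coordinates R X + t; the wrist camera has in their place "mount" (4x4, takes a point from camera to tool coordinates, whose origin is the TCP and whose axes are the flange's). Camera axes: x right, y down, z forward; pixel columns grow to the right and rows downward; lengths in m; the calibration is good to about 2 mm. A picture is of the moment at which its call begins: read the wrist's pose just before it. camera_params takes no time and is no camera call.
- hand_in(): hands the job in, once; it reports no verdict.
The state is a dict: "time_s": time; "joint_positions": joint angles; "qvel": joint speeds; "tau": joint torques, N m; "position": TCP position; "tcp_rot": TCP orientation; "force": force on the tool from outside, world axes, zero at the start; "moment": the same for the moment, N m; "opening": opening from 0.0 (shut) to 1.0 (fully open).
Only numpy, scipy, OpenCV 4.12 (cv2) and the standard library are available. Lean on these libraries where they do the work, as an engineer would, in place of code of your own. Each camera call takes 0.05 s, during which the arm holds its last target. There are 200 camera calls.

### The job

Set up the three filled jars for their glass check. Line them up in an even row along the steel front rail of the inspection light, each against the rail (touching or nearly) and centred on its own mark, one jar in front of each of the three light windows; the jars are open and full, so slide them upright along the bench rather than carrying them, and do not tip them. Raise the light panel by its pull tab until it stands about 60 degrees up from lying flat, and leave it there; do not push the tally counter or the shaker about.

Things in the scene. Friction and masses are not known exactly. Their poses are not given: they have to be found in the camera images.
- light_stand: fixed inspection light: grey base 334 (y) x 121 mm (x), steel rail 22 mm high along its near edge. Origin on the bench at the middle of the rail's front face; +x into the stand, +y along the rail, to the left seen from the jars. A touching jar has its axis at x = -0.027. Friction knobs at both ends, to 178 mm off the middle. Windows and rail tick marks at y = +0.100, 0, -0.100
- mark_left (a point): bench point under the rail's left tick mark, on the rail's front face, in front of the middle of the left light window
- mark_middle (a point): the same for the middle window
- mark_right (a point): the same for the right window
- panel (a joint): light panel angle, rad: 0 flat on the base, face up; grows as its far edge rises towards the rail; 1.57 upright; range 0 to 1.75. Stiff hinge (about 0.8 N m), stays where it is left. Hinge line parallel to the rail at x = 0.024, z = 0.030 of light_stand; the panel is 318 mm wide, 14 mm thick and reaches 105 mm from the hinge line, plus the tab
- panel_tab (a point): centre of the black pull tab in the middle of the panel's far edge, 125 mm from the hinge line. The tab stands out 37 mm past the edge, 30 mm wide along the rail's direction, 10 mm thick, free beside and below, so it can be pinched across its width. Site x points from the hinge line out along the panel, y as the stand's y
- jar_1: open glass jar, part filled, 53 mm across and 93 mm tall, upright on the bench; threaded neck a little narrower than the body; origin at the centre of its underside, z up its axis. The three jars are alike and any may stand at any mark; its smooth foot slides easily
- jar_2: open glass jar, part filled, 53 mm across and 93 mm tall, upright on the bench; threaded neck a little narrower than the body; origin at the centre of its underside, z up its axis. The three jars are alike and any may stand at any mark; its smooth foot slides easily
- jar_3: open glass jar, part filled, 53 mm across and 93 mm tall, upright on the bench; threaded neck a little narrower than the body; origin at the centre of its underside, z up its axis. The three jars are alike and any may stand at any mark; its smooth foot slides easily
- tally_counter: bystander: black tally counter, 46 x 62 x 28 mm, origin at the centre of its underside
- shaker: bystander: flour shaker with dark lid, 58 mm across, 101 mm tall, origin at the centre of its underside
Not all that is in view belongs to the job. What is shaped like the jar_2 but orange or red is not meant.

How it is judged (in metres and radians):
At the end, for the whole second after the job is handed in: Each of the three jars stands upright and at rest on the bench with its axis 18 to 37 mm in front of the rail's front face (27 mm is touching) and within 12 mm, along the rail, of one of the three marks, one jar to a mark; the panel rests at 60 degrees, give or take 7 (0.925 to 1.169 rad) (x of jar_1 in the frame of light_stand between -0.037 and -0.018 m and (y of jar_1 in the frame of light_stand between 0.088 and 0.112 m or y of jar_1 in the frame of light_stand between -0.012 and 0.012 m or y of jar_1 in the frame of light_stand between -0.112 and -0.088 m) and angle between each of jar_1, jar_2, jar_3's own z axis and vertical below 0.1 rad and height (world z) of jar_1 between -0.005 and 0.008 m and linear speed of each of jar_1, jar_2, jar_3 below 0.02 m/s and x of jar_2 in the frame of light_stand between -0.037 and -0.018 m and (y of jar_2 in the frame of light_stand between 0.088 and 0.112 m or y of jar_2 in the frame of light_stand between -0.012 and 0.012 m or y of jar_2 in the frame of light_stand between -0.112 and -0.088 m) and height (world z) of jar_2 between -0.005 and 0.008 m and x of jar_3 in the frame of light_stand between -0.037 and -0.018 m and (y of jar_3 in the frame of light_stand between 0.088 and 0.112 m or y of jar_3 in the frame of light_stand between -0.012 and 0.012 m or y of jar_3 in the frame of light_stand between -0.112 and -0.088 m) and height (world z) of jar_3 between -0.005 and 0.008 m and horizontal distance between jar_1 and jar_2 above 0.075 m and horizontal distance between each of jar_1, jar_2 and jar_3 above 0.075 m and value of joint panel between 0.925 and 1.169 rad and velocity of joint panel between -0.03 and 0.03 rad/s).
It fails at once if a jar is lifted more than 20 mm off the bench (height (world z) of any of jar_1, jar_2, jar_3 above 0.02 m).
It fails at once if a jar is tipped by more than 20 degrees (angle between any of jar_1, jar_2, jar_3's own z axis and vertical above 0.35 rad).
It fails at once if the tally counter or the shaker is moved by more than 25 mm (distance of any of tally_counter, shaker from where it was at the start of the episode above 0.025 m).
It also fails if it takes over 72 s, if anything falls off the work surface, if the arm or the gripper's body presses on something with over 40 N, if the wrist force passes 120 N, or if a joint passes its speed limit or range.

## Working session

There is one attempt and no reset: what is moved stays moved. The work goes in short steps, Python scripts to look and compute and a tool call to move; the robot and the scene stay as the last step left them, time stands still between calls to the robot, and variables do not carry over. Pictures are saved under pics/ and viewed, about 8 in all and at most 12, crops included, and the job is handed in when it is done.

Besides the shell and the picture viewer there is one more tool, called as name(argument=value, ...), one argument or row to a line, values as JSON. play_rows: Moves the arm, as the interface text tells. Its arguments: {"type":"object","properties":{"plan":{"type":"array"}},"required":["plan"]}

```bash
mkdir -p pics; python3 - <<'E'
from rig import *
import cv2,numpy as np
a=capture("scene");b=capture("side")
cv2.imwrite("pics/scene0.png",a[:,:,::-1]);cv2.imwrite("pics/side0.png",b[:,:,::-1])
for n in("scene","side"):
    p=camera_params(n);print(n,np.round(p["intrinsics"],1).tolist(),np.round(-np.array(p["R"]).T@p["t"],3),np.round(p["R"],3).tolist())
print(np.round(camera_params("wrist")["mount"],3).tolist())
s=read_state();print({k:np.round(v,3).tolist() for k,v in s.items()})
E
```

```text
scene [[351.8, 0.0, 255.2], [0.0, 351.8, 195.7], [0.0, 0.0, 1.0]] [-0.277  0.562  0.647] [[-0.579, -0.815, 0.017], [-0.416, 0.277, -0.866], [0.701, -0.508, -0.499]]
side [[390.7, 0.0, 256.1], [0.0, 390.7, 191.1], [0.0, 0.0, 1.0]] [-0.097 -0.896  0.511] [[0.822, -0.569, 0.021], [-0.21, -0.337, -0.918], [0.529, 0.75, -0.397]]
[[0.0, -0.96, -0.279, 0.077], [1.0, 0.0, 0.0, -0.001], [0.0, -0.279, 0.96, -0.162], [0.0, 0.0, 0.0, 1.0]]
{'time_s': 0.1, 'joint_positions': [-79.726, 30.273, 82.148, 0.001, 67.688, -10.225], 'qvel': [-0.078, -0.133, -0.13, 0.044, -0.135, -0.021], 'tau': [0.0, -44.098, -17.715, 0.063, 0.053, -0.0], 'position': [0.219, -0.585, 0.222], 'tcp_rot': [[0.937, 0.35, -0.0], [0.35, -0.937, 0.002], [0.0, -0.002, -1.0]], 'force': [-0.613, -0.952, 0.241], 'moment': [-0.016, 0.03, -0.004], 'opening': 0.996}
```

View pics/scene0.png

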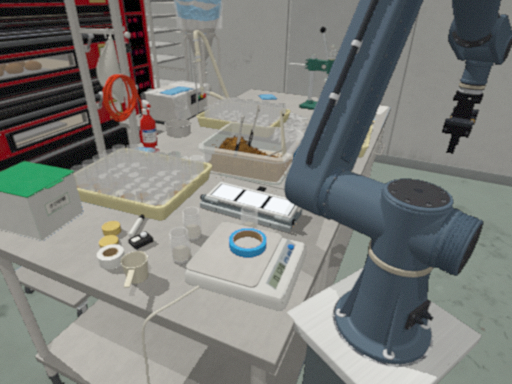

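View pics/side0.png

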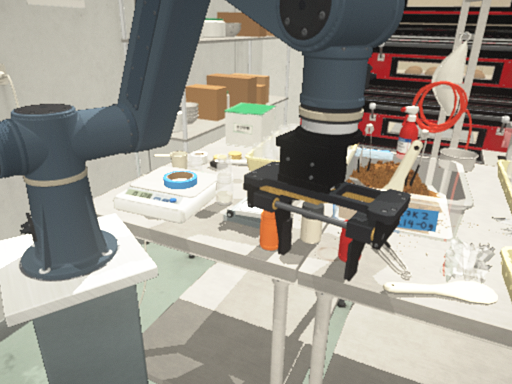

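The scene view shows the light stand near (250,203), jars near (180,245), (193,223) and (250,215), and the tally counter near (140,240). In the side view the arm hides most of the work, with an orange and a red bottle (270,230), (345,243) and a cream one (312,222). I'll enlarge the scene crop.

```bash
cat > h.py <<'E'
from rig import *
import cv2,numpy as np
def ray(name,u,v,z,st=None):
    """world point at height z seen at pixel u,v"""
    p=camera_params(name);K=np.array(p["intrinsics"])
    d=np.linalg.solve(K,[u,v,1.])
    if name=="wrist":
        M=np.array(p["mount"]);R=np.array(st["tcp_rot"])
        o=np.array(st["position"])+R@M[:3,3];d=R@M[:3,:3]@d
    else:
        R=np.array(p["R"]);o=-R.T@p["t"];d=R.T@d
    return np.round(o+d*(z-o[2])/d[2],4)
def px(name,X,st=None):
    p=camera_params(name);K=np.array(p["intrinsics"])
    if name=="wrist":
        M=np.array(p["mount"]);R=np.array(st["tcp_rot"])
        c=M[:3,:3].T@(R.T@(np.array(X)-st["position"])-M[:3,3])
    else: c=np.array(p["R"])@X+p["t"]
    q=K@c;return np.round(q[:2]/q[2],1)
def save(img,fn,crop=None,k=1):
    if crop: x0,y0,x1,y1=crop;img=img[y0:y1,x0:x1]
    cv2.imwrite(fn,cv2.resize(img,None,fx=k,fy=k,interpolation=cv2.INTER_CUBIC)[:,:,::-1])
E
python3 - <<'E'
from h import *
a=cv2.imread("pics/scene0.png")[:,:,::-1]
save(a,"pics/crop0.png",(110,150,330,310),3.6)
for n,u,v in [("j a",181,262),("j b",193,238),("j c",250,227),("count",140,245),("base l",201,210),("base r",296,228)]: print(n,ray("scene",u,v,0))
E
```

```text
j a [0.4464 0.2863 0.    ]
j b [0.5268 0.2094 0.    ]
j c [0.4777 0.0333 0.    ]
count [0.5829 0.3531 0.    ]
base l [0.6545 0.115  0.    ]
base r [ 0.3912 -0.0851  0.    ]
```

View pics/crop0.png

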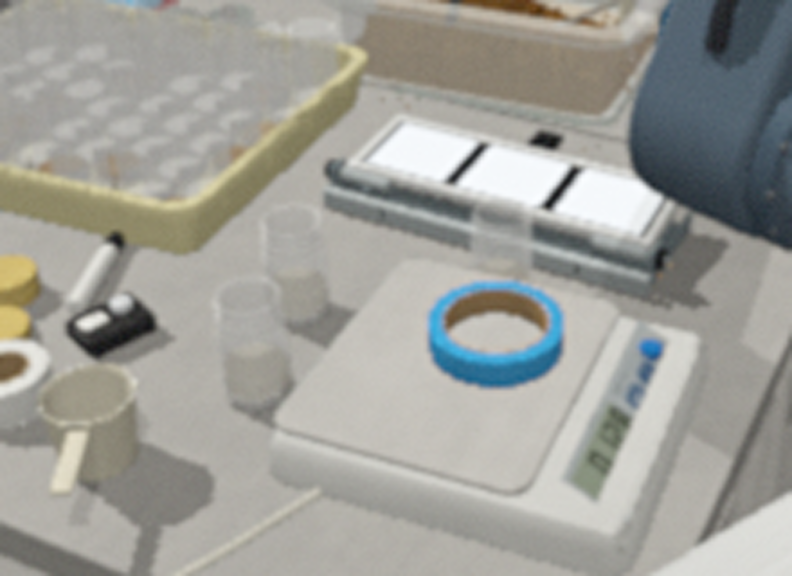

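Three colourless jars: scene pixels (181,258), (193,235) and (250,224, behind the scale at the rail). The black tab is at about (261,188), on the far side of the stand. Now a look from above with the wrist camera.

play_rows(
  plan=[
    [[0.3,0.4,0.8,0,0,0,1],[0.4,0.8,0.5,0,0,0,1],[0.4,0.9,0.4,0,0,0,1],[0.4,0.9,0.2,0,0,0,1],[0.4,0.9,0.2,0,0,0,1],[0.4,0.9,0.2,0,0,0,1],[0.4,0.9,0,0,0,0,1],[0.4,0.9,0,0,0,0,1],[0.4,0.9,0,0,0,0,1],[0.4,0.9,0,0,0,0,1],[0.4,0.9,0,0,0,0,1],[0.4,0.9,0,0,0,0,1]],
  ],
)

```text
time_s: 1.3
position: [0.4521, -0.0777, 0.3355]
tcp_rot: [[0.937, 0.35, -0.0], [0.35, -0.937, 0.0], [-0.0, -0.0, -1.0]]
force: [0.5, -0.3, 0.5]
opening: 1.002
```

play_rows(
  plan=[
    [[0.2,0.9,0,0,0,0,1],[0.2,0.9,0,0,0,0,1],[0,0,0,0,0,0,1]],
  ],
)

```text
time_s: 1.6
position: [0.4718, 0.0155, 0.3353]
tcp_rot: [[0.934, 0.357, -0.001], [0.357, -0.934, 0.003], [0.0, -0.003, -1.0]]
force: [0.1, -0.5, 0.4]
opening: 1.001
```

```bash
python3 - <<'E'
from h import *
s=read_state();a=capture("wrist");save(a,"pics/w1.png",None,1.5)
b=capture("side");save(b,"pics/side1.png",None,1.5)
print(s["time_s"],s["position"],np.round(s["tcp_rot"],3).tolist(),s["force"],np.round(camera_params("wrist")["intrinsics"],1).tolist())
import pickle;pickle.dump(s,open("s1.pkl","wb"))
E
```

```text
1.6 [0.4717805  0.01550394 0.3352575 ] [[0.934, 0.357, -0.001], [0.357, -0.934, 0.003], [0.0, -0.003, -1.0]] [ 0.11090962 -0.46764912  0.43573823] [[283.0, 0.0, 253.1], [0.0, 283.0, 189.0], [0.0, 0.0, 1.0]]
```

View pics/w1.png

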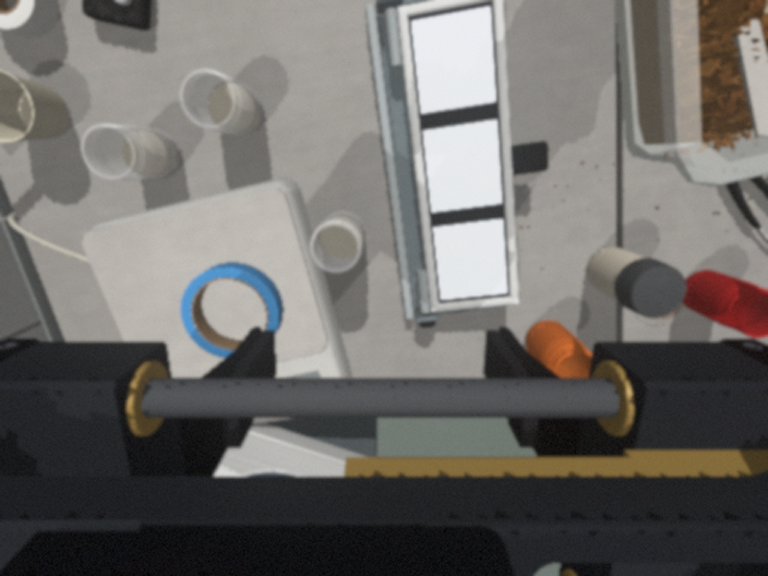

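View pics/side1.png

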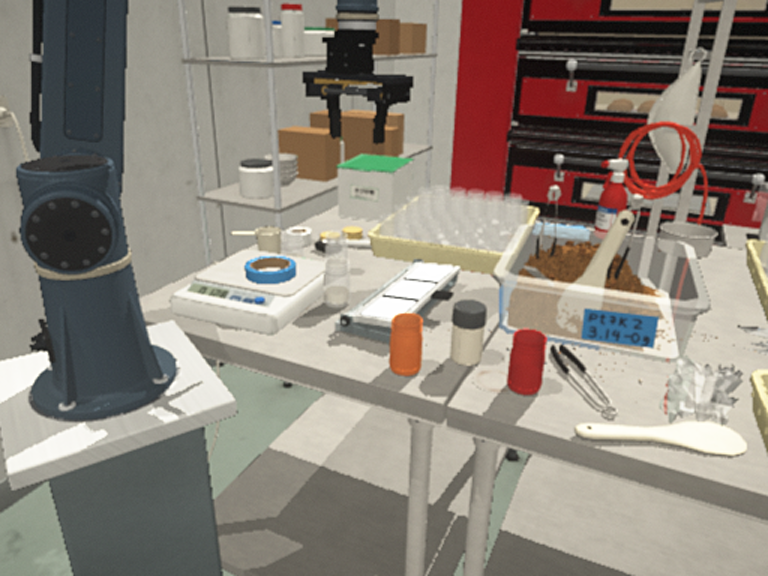

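Wrist view (shown ×1.5): the stand's rail front runs from (370,5) to (408,320). Panel corners are about (497,3), (518,303), (432,310), and the tab is at (532,158). Jar rims are at (112,150), (205,98) and (337,243). The tally counter is at (118,8) and the shaker at (620,275) with its dark lid at (650,288). Orange and red decoys are at (560,345) and (725,300). The scale is beside jar C.

```bash
python3 - <<'E'
from h import *
import pickle;s=pickle.load(open("s1.pkl","rb"))
P=lambda u,v,z:ray("wrist",u/1.5,v/1.5,z,s)
for n,u,v,z in [("rail top-end front bottom",370,20,0),("rail low front bottom",407,321,0),("railtop low",415,320,.022),
 ("pan TR",497,2,.037),("pan BR",518,303,.037),("pan BL",430,312,.037),("div1 L",421,121,.037),("div1 R",497,107,.037),("div2 L",430,220,.037),("div2R",505,209,.037),
 ("tab",532,158,.03),("tab end",547,157,.03),("A rim",112,151,.093),("B rim",212,98,.093),("C rim",337,243,.093),("A base",158,155,0),("B base",236,108,0),
 ("shaker lid",650,288,.101),("shaker foot",603,268,0),("orange top",550,335,.09),("counter",118,8,.028),("scale corner",290,185,.03),("scale corner2",340,375,.03),("scale TL",88,235,.03)]:
    print(n,P(u,v,z))
E
```

```text
rail top-end front bottom [0.6696 0.1038 0.    ]
rail low front bottom [ 0.3748 -0.0565  0.    ]
railtop low [ 0.3868 -0.0605  0.022 ]
pan TR [ 0.7172 -0.0078  0.037 ]
pan BR [ 0.4532 -0.1593  0.037 ]
pan BL [ 0.407  -0.0696  0.037 ]
div1 L [0.5939 0.019  0.037 ]
div1 R [ 0.6335 -0.0475  0.037 ]
div2 L [ 0.5045 -0.0286  0.037 ]
div2R [ 0.5442 -0.0992  0.037 ]
tab [ 0.6027 -0.1048  0.03  ]
tab end [ 0.6092 -0.1191  0.03  ]
A rim [0.4634 0.2752 0.093 ]
B rim [0.5395 0.2013 0.093 ]
C rim [0.4567 0.0554 0.093 ]
A base [0.4593 0.2793 0.    ]
B base [0.5382 0.2106 0.    ]
shaker lid [ 0.5256 -0.2443  0.101 ]
shaker foot [ 0.5228 -0.2515  0.    ]
orange top [ 0.4439 -0.1823  0.09  ]
counter [0.5848 0.3326 0.028 ]
scale corner [0.4847 0.1255 0.03  ]
scale corner2 [ 0.29   -0.0003  0.03  ]
scale TL [0.3525 0.319  0.03  ]
```

play_rows(
  plan=[
    [[-0.025,0.067,-0.22,0,0,0.0455,1],[-0.025,0.067,-0.22,0,0,0.0455,1],[-0.025,0.067,-0.22,0,0,0.0455,1],[-0.025,0.067,-0.22,0,0,0.0455,1],[-0.025,0.067,-0.22,0,0,0.0455,1],[-0.025,0.067,-0.22,0,0,0.0455,1],[-0.025,0.067,-0.22,0,0,0.0455,1],[-0.025,0.067,-0.22,0,0,0.0455,1],[-0.025,0.067,-0.22,0,0,0.0455,1],[-0.025,0.067,-0.22,0,0,0.0455,1],[-0.025,0.067,-0.22,0,0,0.0455,1],[-0.025,0.067,-0.22,0,0,0.0455,1]],
  ],
)

```text
time_s: 2.9
position: [0.4569, 0.0487, 0.2031]
tcp_rot: [[-0.484, 0.875, -0.0], [0.875, 0.484, -0.001], [-0.0, -0.0, -1.0]]
force: [0.2, -0.7, 1.2]
opening: 1.001
```

play_rows(
  plan=[
    [[0,0,0,0,0,0,1]],
  ],
)

```text
time_s: 3.0
position: [0.4556, 0.0492, 0.2024]
tcp_rot: [[-0.479, 0.878, -0.004], [0.878, 0.479, 0.0], [0.002, -0.003, -1.0]]
force: [-0.4, 0.0, -0.3]
opening: 1.001
```

```bash
python3 - <<'E'
from h import *
s=read_state();a=capture("wrist");b=capture("scene")
w=cv2.resize(a,(640,480));sc=cv2.resize(b[150:310,110:330],None,fx=2,fy=2,interpolation=cv2.INTER_CUBIC)
print(s["time_s"],s["position"],np.round(s["tcp_rot"],3).tolist(),s["joint_positions"])
import pickle;pickle.dump(s,open("s2.pkl","wb"))
save(w,"pics/w2.png")
# C rim predicted pixels
for X in [(.4567,.0554,.093),(.461,.277,.093),(.539,.206,.093)]: print(px("wrist",X,s)*1.25,px("scene",X))
E
```

```text
3.0 [0.45555774 0.04919559 0.20237859] [[-0.479, 0.878, -0.004], [0.878, 0.479, 0.0], [0.002, -0.003, -1.0]] [-7.83961806e+00  1.93017236e+01  1.06416278e+02 -2.89936231e-02
  5.45032626e+01 -3.64618418e+01]
[321.25 228.75] [248.2 207.1]
[493.375 -60.25 ] [178.8 230.8]
[522.125 104.625] [189.9 209.9]
```

View pics/w2.png

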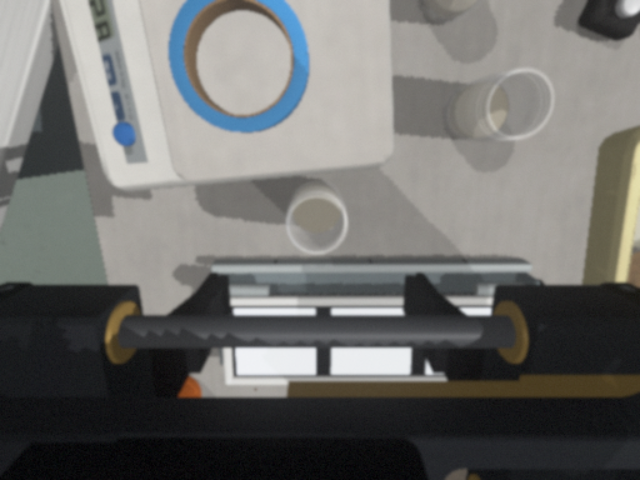

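The rail is nearly horizontal in the wrist picture (×1.25): its top front edge runs (212,265)–(530,264), with dividers at (322,340) and (419,340). Jar C's rim is at (318,224) and jar B's rim at (520,103).

```bash
python3 - <<'E'
from h import *
import pickle;s=pickle.load(open("s2.pkl","rb"))
P=lambda u,v,z:ray("wrist",u/1.25,v/1.25,z,s)
yd=np.array([.873,.488]);xd=np.array([.488,-.873]);
for n,u,v,z in [("rl",212,264,.022),("rr",530,264,.022),("d1",322,310,.037),("d2",418,310,.037),("d1b",323,370,.037),("d2b",420,370,.037),("C",318,224,.093),("B",520,103,.093),("Bfoot",478,112,0)]:
    p=P(u,v,z);print(n,p,"stand y,x",np.round([p[:2]@yd-.477,p[:2]@xd-.235],4))
E
```

```text
rl [ 0.3855 -0.0479  0.022 ] stand y,x [-0.1638 -0.0051]
rr [0.673  0.1096 0.022 ] stand y,x [ 0.164  -0.0023]
d1 [ 0.5066 -0.0324  0.037 ] stand y,x [-0.0505  0.0405]
d2 [0.5929 0.0149 0.037 ] stand y,x [0.0479 0.0413]
d1b [ 0.5423 -0.0948  0.037 ] stand y,x [-0.0498  0.1124]
d2b [ 0.6342 -0.0443  0.037 ] stand y,x [0.055  0.1132]
C [0.4525 0.0576 0.093 ] stand y,x [-0.0539 -0.0645]
B [0.537  0.2062 0.093 ] stand y,x [ 0.0924 -0.153 ]
Bfoot [0.5464 0.2105 0.    ] stand y,x [ 0.1027 -0.1521]
```

play_rows(
  plan=[
    [[-0.02,0.14,-0.6,0,0,0,1],[0,0,-0.8,0,0,0,1],[0,0,-0.8,0,0,0,1],[0,0,-0.6,0,0,0,1],[0,0,-0.3,0,0,0,1],[0,0,-0.22,0,0,0,1],[0,0,0,0,0,0,1],[0,0,0,0,0,0,-0.1],[0,0,0,0,0,0,-0.1],[0,0,0,0,0,0,-0.1],[0,0,0,0,0,0,-0.1]],
  ],
)

```text
time_s: 4.2
position: [0.4564, 0.0575, 0.0383]
tcp_rot: [[-0.481, 0.876, 0.002], [0.876, 0.481, -0.0], [-0.001, 0.001, -1.0]]
force: [-0.2, -0.6, 0.8]
opening: 0.724
```

play_rows(
  plan=[
    [[0,0,0,0,0,0,-0.1],[0,0,0,0,0,0,-0.1],[0,0,0,0,0,0,-0.1],[0,0,0,0,0,0,-0.1]],
  ],
)

```text
time_s: 4.6
position: [0.4559, 0.0575, 0.038]
tcp_rot: [[-0.481, 0.876, 0.0], [0.876, 0.481, -0.0], [-0.0, 0.0, -1.0]]
force: [-1.9, 0.3, 6.5]
opening: 0.597
```

play_rows(
  plan=[
    [[-0.078,-0.1115,0,0,0,0,-0.1],[-0.078,-0.1115,0,0,0,0,-0.1],[-0.078,-0.1115,0,0,0,0,-0.1],[-0.078,-0.1115,0,0,0,0,-0.1],[-0.078,-0.1115,0,0,0,0,-0.1],[-0.078,-0.1115,0,0,0,0,-0.1],[-0.078,-0.1115,0,0,0,0,-0.1],[-0.078,-0.1115,0,0,0,0,-0.1],[0,0,0,0,0,0,-0.1]],
  ],
)

```text
time_s: 5.5
position: [0.425, 0.0119, 0.038]
tcp_rot: [[-0.481, 0.877, 0.001], [0.877, 0.481, -0.001], [-0.001, 0.001, -1.0]]
force: [-0.8, -2.8, 4.8]
opening: 0.595
```

play_rows(
  plan=[
    [[0.02,-0.035,0,0,0,0,-0.1],[0.02,-0.035,0,0,0,0,-0.1],[0.02,-0.035,0,0,0,0,-0.1],[0,0,0,0,0,0,-0.1]],
  ],
)

```text
time_s: 5.9
position: [0.4266, 0.0077, 0.038]
tcp_rot: [[-0.481, 0.877, -0.002], [0.877, 0.481, 0.001], [0.001, -0.001, -1.0]]
force: [-1.3, 1.6, 8.9]
opening: 0.594
```

play_rows(
  plan=[
    [[0.016,-0.028,0,0,0,0,-0.1],[0.016,-0.028,0,0,0,0,-0.1],[0,0,0,0,0,0,-0.1]],
  ],
)

```text
time_s: 6.2
position: [0.428, 0.005, 0.038]
tcp_rot: [[-0.481, 0.877, -0.002], [0.877, 0.481, 0.001], [0.002, -0.001, -1.0]]
force: [-1.7, 2.3, 8.7]
opening: 0.6
```

play_rows(
  plan=[
    [[0.016,-0.028,0,0,0,0,-0.1],[0,0,0,0,0,0,-0.1]],
  ],
)

```text
time_s: 6.4
position: [0.4286, 0.0038, 0.038]
tcp_rot: [[-0.481, 0.877, -0.002], [0.877, 0.481, 0.001], [0.002, -0.002, -1.0]]
force: [-2.3, 2.5, 8.7]
opening: 0.599
```

play_rows(
  plan=[
    [[0,0,0,0,0,0,0.8],[0,0,0,0,0,0,0.8],[0,0,0,0,0,0,0.8],[0,0,0,0,0,0,0.8],[0,0,0,0,0,0,0.8],[0,0,0,0,0,0,1],[0,0,0.3,0,0,0,1],[0,0,0.8,0,0,0,1],[0,0,0.9,0,0,0,1],[0,0,0.9,0,0,0,1],[0,0,0.6,0,0,0,1],[0,0,0,0,0,0,1]],
  ],
)

```text
time_s: 7.6
position: [0.4329, 0.0029, 0.2165]
tcp_rot: [[-0.482, 0.876, 0.01], [0.876, 0.482, -0.003], [-0.007, 0.007, -1.0]]
force: [1.0, -0.3, -0.3]
opening: 0.998
```

play_rows(
  plan=[
    [[0.42,0.812,0,0,0,0,1],[0.42,0.812,0,0,0,0,1],[0.42,0.812,0,0,0,0,1],[0.42,0.812,0,0,0,0,1],[0.42,0.812,0,0,0,0,1],[0,0,0,0,0,0,1]],
  ],
)

```text
time_s: 8.2
position: [0.5371, 0.2109, 0.2111]
tcp_rot: [[-0.485, 0.874, 0.002], [0.874, 0.485, 0.002], [0.001, 0.002, -1.0]]
force: [-0.3, -1.2, 0.5]
opening: 0.996
```

```bash
python3 - <<'E'
from h import *
s=read_state();a=capture("wrist");b=capture("scene");c=capture("side")
A=cv2.resize(a,(400,300));B=cv2.resize(b[160:280,150:310],(400,300),interpolation=cv2.INTER_CUBIC);C=cv2.resize(c[150:270,190:350],(400,300),interpolation=cv2.INTER_CUBIC)
save(np.vstack([np.hstack([A,B]),np.hstack([C,C*0])]),"pics/m1.png")
print(s["time_s"],s["position"])
import pickle;pickle.dump(s,open("s3.pkl","wb"))
print([px("wrist",X,s)*400/512 for X in [(.461,.277,.093),(.539,.206,.093)]], (px("scene",(.4296,.0042,.0))-[150,160])*2.5,(px("side",(.4296,.0042,.0))-[190,150])*2.5)
E
```

```text
8.2 [0.53709998 0.21091006 0.21113327]
[array([168.359375,  68.4375  ]), array([196.640625, 148.59375 ])] [291.  178.5] [ 89.75 148.5 ]
```

View pics/m1.png

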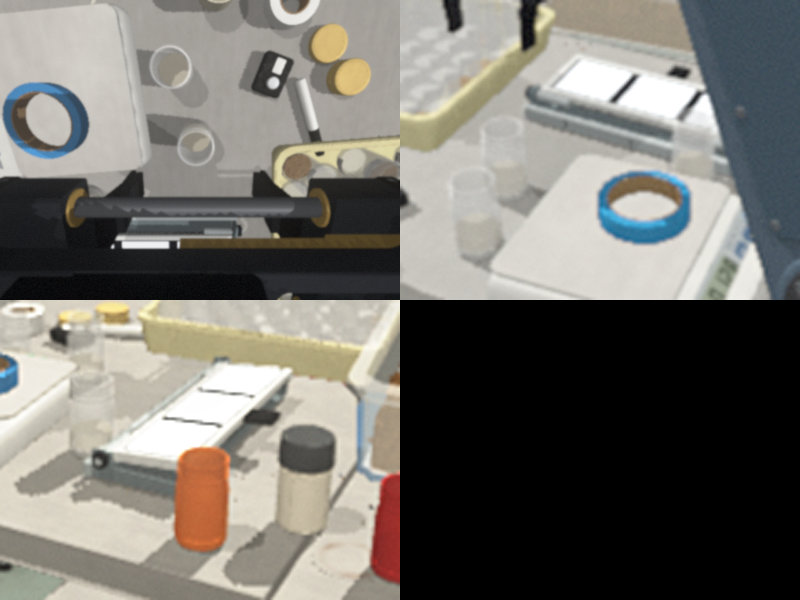

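Jar C (right mark) stands upright at the rail. Wrist (0.78 scale): A's rim is at (171,68), B's rim at (196,146), and the counter at (272,75). The yellow tray runs close to the left mark, so I'll check its height and the glasses in it before sliding B there.

```bash
python3 - <<'E'
from h import *
import pickle;s=pickle.load(open("s3.pkl","rb"))
a=capture("wrist");c=capture("side");b=cv2.imread("pics/scene0.png")[:,:,::-1]
T=cv2.resize(c[120:200,240:370],(800,492)[:2] if 0 else (400,246),interpolation=cv2.INTER_CUBIC)
W=cv2.resize(a[170:260,330:512],(400,198),interpolation=cv2.INTER_CUBIC)
S=cv2.resize(b[140:230,60:230],(640,339),interpolation=cv2.INTER_CUBIC)
im=np.zeros((590,800,3),np.uint8);im[:246,:400]=T;im[:198,400:]=W;im[250:589,:640]=S
for z in (0,.05,.1):
    for X in [(.6042+.0698+.0087,.1018+.039+.0049,z)]: # y=.19 at left mark
        print(z,"side",(px("side",X)-[240,120])*400/130,"scene",(px("scene",X)-[60,140])*640/170+[0,250],"wrist",px("wrist",X,s))
save(im,"pics/t.png")
E
```

```text
0 side [ 82.46153846 178.76923077] scene [486.02352941 509.76470588] wrist [317.5 252.3]
0.05 side [ 84.         137.84615385] scene [481.88235294 462.32941176] wrist [326.  271.3]
0.1 side [85.23076923 96.        ] scene [477.36470588 413.01176471] wrist [337.1 295.9]
```

View pics/t.png

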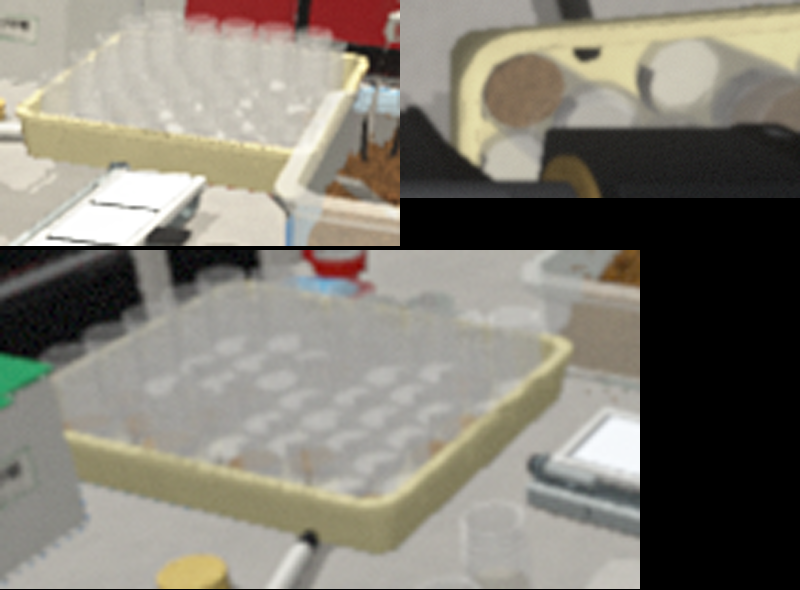

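```bash
python3 - <<'E'
from h import *
import pickle;s=pickle.load(open("s2.pkl","rb"));s3=pickle.load(open("s3.pkl","rb"))
yd=np.array([.873,.488]);xd=np.array([.488,-.873])
f=lambda p:(p,np.round([p[:2]@yd-.477,p[:2]@xd-.233],4))
for u,v in[(583,283),(610,140)]:
  for z in (0,.04): print(z,*f(ray("wrist",u/1.25,v/1.25,z,s)))
for u,v in [(390,552),(570,390)]: print("scene base",*f(ray("scene",60+u*170/640,140+(v-250)*170/640,0)))
for u,v in [(330+458*.455,170+130*.455),(330+455*.455-182,170+0)]: pass
for u,v in [(330+55*.455,170+150*.455),(330+60*.455,170+40*.455)]: print("w3 tray rim",*f(ray("wrist",u,v,.04,s3)))
for z in (.06,.09):print("glass",*f(ray("wrist",330+125*.455,170+90*.455,z,s3)))
E
```

```text
0 [0.7549 0.1195 0.    ] [0.2403 0.0311]
0.04 [0.7181 0.1192 0.04  ] [0.2081 0.0134]
0 [0.6767 0.2517 0.    ] [ 0.2366 -0.1225]
0.04 [0.6486 0.237  0.04  ] [ 0.2049 -0.1234]
scene base [0.6667 0.2449 0.    ] [ 0.2245 -0.1214]
scene base [ 0.8513 -0.0357  0.    ] [0.2488 0.2136]
w3 tray rim [0.6946 0.2005 0.04  ] [ 0.2272 -0.0691]
w3 tray rim [0.6585 0.2574 0.04  ] [ 0.2235 -0.1364]
glass [0.6956 0.2526 0.06  ] [ 0.2535 -0.1141]
glass [0.6769 0.255  0.09  ] [ 0.2384 -0.1253]
```

The tray rim lies at stand y≈0.22 and the gripper body reaches only 0.195, so it's clear. Now gripping B.

play_rows(
  plan=[
    [[0,-0.04,-0.7,0,0,0,1],[0,0,-0.8,0,0,0,1],[0,0,-0.8,0,0,0,1],[0,0,-0.6,0,0,0,1],[0,0,-0.35,0,0,0,1],[0,0,-0.2,0,0,0,1],[0,0,0,0,0,0,-0.1],[0,0,0,0,0,0,-0.1],[0,0,0,0,0,0,-0.1],[0,0,0,0,0,0,-0.1],[0,0,0,0,0,0,-0.1],[0,0,0,0,0,0,-0.1]],
  ],
)

```text
time_s: 9.65
position: [0.5357, 0.2047, 0.0409]
tcp_rot: [[-0.482, 0.876, 0.002], [0.876, 0.482, 0.0], [-0.001, 0.002, -1.0]]
force: [-0.6, -0.3, 3.9]
opening: 0.592
```

play_rows(
  plan=[
    [[0,0,0,0,0,0,-0.1],[0,0,0,0,0,0,-0.1]],
  ],
)

```text
time_s: 9.85
position: [0.5357, 0.2047, 0.0409]
tcp_rot: [[-0.482, 0.876, 0.001], [0.876, 0.482, 0.0], [-0.0, 0.001, -1.0]]
force: [-0.5, -0.9, 5.6]
opening: 0.595
```

play_rows(
  plan=[
    [[0.108,-0.16,0,0,0,0,-0.1],[0.108,-0.16,0,0,0,0,-0.1],[0.108,-0.16,0,0,0,0,-0.1],[0.108,-0.16,0,0,0,0,-0.1],[0.108,-0.16,0,0,0,0,-0.1],[0.108,-0.16,0,0,0,0,-0.1],[0.108,-0.16,0,0,0,0,-0.1],[0.108,-0.16,0,0,0,0,-0.1],[0.108,-0.16,0,0,0,0,-0.1],[0.108,-0.16,0,0,0,0,-0.1],[0.108,-0.16,0,0,0,0,-0.1],[0.108,-0.16,0,0,0,0,-0.1]],
  ],
)

```text
time_s: 11.05
position: [0.6001, 0.1089, 0.041]
tcp_rot: [[-0.481, 0.877, 0.0], [0.877, 0.481, 0.001], [0.001, 0.001, -1.0]]
force: [-1.4, 2.4, 6.7]
opening: 0.595
```

play_rows(
  plan=[
    [[0.018,-0.031,0,0,0,0,-0.1],[0.018,-0.031,0,0,0,0,-0.1],[0,0,0,0,0,0,-0.1]],
  ],
)

```text
time_s: 11.35
position: [0.6022, 0.1057, 0.0409]
tcp_rot: [[-0.481, 0.877, 0.001], [0.877, 0.481, 0.001], [-0.0, 0.001, -1.0]]
force: [-0.7, 1.4, 4.8]
opening: 0.599
```

play_rows(
  plan=[
    [[0.018,-0.031,0,0,0,0,-0.1],[0.018,-0.031,0,0,0,0,-0.1],[0,0,0,0,0,0,-0.1]],
  ],
)

```text
time_s: 11.65
position: [0.6038, 0.1028, 0.041]
tcp_rot: [[-0.481, 0.877, 0.001], [0.877, 0.481, 0.001], [0.0, 0.001, -1.0]]
force: [-1.6, 1.8, 6.2]
opening: 0.594
```

play_rows(
  plan=[
    [[0.016,-0.028,0,0,0,0,-0.1],[0,0,0,0,0,0,-0.1]],
  ],
)

```text
time_s: 11.85
position: [0.6042, 0.102, 0.041]
tcp_rot: [[-0.481, 0.877, 0.0], [0.877, 0.481, 0.002], [0.001, 0.001, -1.0]]
force: [-2.0, 3.6, 6.8]
opening: 0.598
```

play_rows(
  plan=[
    [[0,0,0,0,0,0,0.8],[0,0,0,0,0,0,0.8],[0,0,0,0,0,0,0.8],[0,0,0,0,0,0,0.8],[0,0,0,0,0,0,0.8],[0,0,0,0,0,0,1],[0,0,0.3,0,0,0,1],[0,0,0.8,0,0,0,1],[0,0,0.9,0,0,0,1],[0,0,0.9,0,0,0,1],[0,0,0.5,0,0,0,1],[0,0,0,0,0,0,1]],
  ],
)

```text
time_s: 13.05
position: [0.6075, 0.1009, 0.2164]
tcp_rot: [[-0.482, 0.876, 0.012], [0.876, 0.482, -0.0], [-0.006, 0.01, -1.0]]
force: [0.6, -0.7, -0.2]
opening: 1.001
```

play_rows(
  plan=[
    [[-0.4,0.5,0,0,0,0,1],[-0.5,0.64,0,0,0,0,1],[-0.5,0.64,0,0,0,0,1],[-0.5,0.64,0,0,0,0,1],[-0.5,0.64,0,0,0,0,1],[-0.4,0.48,0,0,0,0,1],[0,0,0,0,0,0,1]],
  ],
)

```text
time_s: 13.75
position: [0.4602, 0.28, 0.2095]
tcp_rot: [[-0.485, 0.874, -0.004], [0.874, 0.485, -0.0], [0.002, -0.004, -1.0]]
force: [0.3, -0.3, 0.5]
opening: 1.0
```

```bash
python3 - <<'E'
from h import *
s=read_state();a=capture("wrist");b=capture("scene")
A=cv2.resize(a,(400,300));B=cv2.resize(b[160:280,150:310],(400,300),interpolation=cv2.INTER_CUBIC)
save(np.hstack([A,B]),"pics/m2.png")
print(s["time_s"],s["position"],np.round(s["tcp_rot"],3).tolist())
print(px("wrist",(.464,.279,.093),s)*400/512)
E
```

```text
13.75 [0.46018555 0.27998629 0.20950197] [[-0.485, 0.874, -0.004], [0.874, 0.485, -0.0], [0.002, -0.004, -1.0]]
[199.921875 147.1875  ]
```

View pics/m2.png

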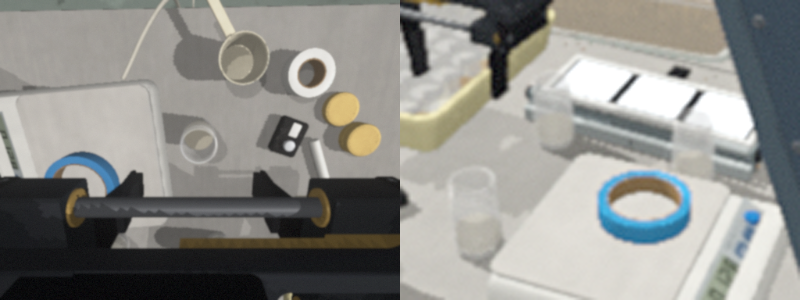

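A's rim is at (199,143), and the scale edge at (165,150) is about 50 mm from its axis. I'll turn the jaws 60° for a clear grasp and turn back while sliding. B now stands at the left mark by the rail (scene inset (553,120)).

play_rows(
  plan=[
    [[0.02,0.02,-0.1,0,0,0.0476,1],[0.02,0.02,-0.2,0,0,0.0476,1],[0,0,-0.2,0,0,0.0476,1],[0,0,-0.2,0,0,0.0476,1],[0,0,-0.2,0,0,0.0476,1],[0,0,-0.2,0,0,0.0476,1],[0,0,-0.2,0,0,0.0476,1],[0,0,0,0,0,0,1]],
  ],
)

```text
time_s: 14.65
position: [0.4665, 0.2782, 0.1436]
tcp_rot: [[-1.0, 0.024, -0.003], [0.024, 1.0, -0.001], [0.003, -0.001, -1.0]]
force: [-0.0, -0.1, 0.3]
opening: 0.998
```

play_rows(
  plan=[
    [[-0.08,0.06,-0.4,0,0,0,1],[0,0,-0.6,0,0,0,1],[0,0,-0.6,0,0,0,1],[0,0,-0.35,0,0,0,1],[0,0,-0.12,0,0,0,1],[0,0,0,0,0,0,1],[0,0,0,0,0,0,-0.1],[0,0,0,0,0,0,-0.1],[0,0,0,0,0,0,-0.1],[0,0,0,0,0,0,-0.1],[0,0,0,0,0,0,-0.1],[0,0,0,0,0,0,-0.1]],
  ],
)

```text
time_s: 15.85
position: [0.4624, 0.2829, 0.042]
tcp_rot: [[-1.0, 0.021, 0.0], [0.021, 1.0, -0.0], [-0.0, -0.0, -1.0]]
force: [0.3, 0.3, 2.7]
opening: 0.595
```

play_rows(
  plan=[
    [[0,0,0,0,0,0,-0.1],[0,0,0,0,0,0,-0.1]],
  ],
)

```text
time_s: 16.05
position: [0.4625, 0.2829, 0.042]
tcp_rot: [[-1.0, 0.022, 0.0], [0.022, 1.0, -0.0], [-0.0, -0.0, -1.0]]
force: [-1.1, -1.0, 5.8]
opening: 0.591
```

play_rows(
  plan=[
    [[0.06,-0.114,0,0,0,0,-0.1],[0.12,-0.228,0,0,0,0,-0.1],[0.12,-0.228,0,0,0,0,-0.1],[0.12,-0.228,0,0,0,-0.02,-0.1],[0.12,-0.228,0,0,0,-0.039,-0.1],[0.12,-0.228,0,0,0,-0.039,-0.1],[0.12,-0.228,0,0,0,-0.039,-0.1],[0.12,-0.228,0,0,0,-0.039,-0.1],[0.12,-0.228,0,0,0,-0.039,-0.1],[0.12,-0.228,0,0,0,-0.039,-0.1],[0.12,-0.228,0,0,0,-0.039,-0.1],[0.12,-0.228,0,0,0,-0.039,-0.1]],
  ],
)

```text
time_s: 17.25
position: [0.5319, 0.1517, 0.042]
tcp_rot: [[-0.48, 0.877, 0.001], [0.877, 0.48, 0.001], [0.001, 0.001, -1.0]]
force: [-1.5, 1.4, 5.6]
opening: 0.593
```

play_rows(
  plan=[
    [[0.04,-0.09,0,0,0,0,-0.1],[0,0,0,0,0,0,-0.1]],
  ],
)

```text
time_s: 17.45
position: [0.5345, 0.1465, 0.042]
tcp_rot: [[-0.485, 0.874, 0.002], [0.874, 0.485, 0.0], [-0.001, 0.002, -1.0]]
force: [0.0, -2.0, 5.4]
opening: 0.598
```

play_rows(
  plan=[
    [[-0.043,-0.173,0,0,0,0,-0.1],[-0.043,-0.173,0,0,0,0,-0.1],[-0.043,-0.173,0,0,0,0,-0.1],[-0.043,-0.173,0,0,0,0,-0.1],[-0.043,-0.173,0,0,0,0,-0.1],[-0.043,-0.173,0,0,0,0,-0.1],[-0.043,-0.173,0,0,0,0,-0.1],[-0.043,-0.173,0,0,0,0,-0.1],[-0.043,-0.173,0,0,0,0,-0.1],[-0.043,-0.173,0,0,0,0,-0.1],[0,0,0,0,0,0,-0.1]],
  ],
)

```text
time_s: 18.55
position: [0.5118, 0.0595, 0.042]
tcp_rot: [[-0.485, 0.874, 0.001], [0.874, 0.485, -0.001], [-0.001, 0.0, -1.0]]
force: [-1.1, -2.1, 6.1]
opening: 0.596
```

play_rows(
  plan=[
    [[0.018,-0.031,0,0,0,0,-0.1],[0.018,-0.031,0,0,0,0,-0.1],[0,0,0,0,0,0,-0.1]],
  ],
)

```text
time_s: 18.85
position: [0.5128, 0.0576, 0.042]
tcp_rot: [[-0.485, 0.874, -0.001], [0.874, 0.485, 0.001], [0.001, -0.001, -1.0]]
force: [-0.3, 1.6, 7.5]
opening: 0.597
```

play_rows(
  plan=[
    [[0.018,-0.031,0,0,0,0,-0.1],[0,0,0,0,0,0,-0.1]],
  ],
)

```text
time_s: 19.05
position: [0.5135, 0.0562, 0.042]
tcp_rot: [[-0.485, 0.874, -0.001], [0.874, 0.485, 0.001], [0.001, -0.001, -1.0]]
force: [-1.6, 1.7, 7.2]
opening: 0.599
```

play_rows(
  plan=[
    [[0.02,-0.031,0,0,0,0,-0.1],[0.02,-0.031,0,0,0,0,-0.1],[0,0,0,0,0,0,-0.1]],
  ],
)

```text
time_s: 19.35
position: [0.5155, 0.0531, 0.042]
tcp_rot: [[-0.485, 0.874, -0.002], [0.874, 0.485, 0.001], [0.001, -0.001, -1.0]]
force: [-1.5, 1.4, 7.8]
opening: 0.593
```

play_rows(
  plan=[
    [[0.016,-0.026,0,0,0,0,-0.1],[0,0,0,0,0,0,-0.1]],
  ],
)

```text
time_s: 19.55
position: [0.5162, 0.0518, 0.042]
tcp_rot: [[-0.485, 0.874, -0.002], [0.874, 0.485, 0.001], [0.001, -0.001, -1.0]]
force: [-2.3, 1.6, 8.5]
opening: 0.594
```

play_rows(
  plan=[
    [[0,0,0,0,0,0,0.8],[0,0,0,0,0,0,0.8],[0,0,0,0,0,0,0.8],[0,0,0,0,0,0,0.8],[0,0,0,0,0,0,0.8],[0,0,0,0,0,0,1],[0,0,0.3,0,0,0,1],[0,0,0.8,0,0,0,1],[0,0,0.9,0,0,0,1],[0,0,0.9,0,0,0,1],[0,0,0.5,0,0,0,1],[0,0,0,0,0,0,1]],
  ],
)

```text
time_s: 20.75
position: [0.52, 0.0515, 0.2157]
tcp_rot: [[-0.485, 0.874, 0.009], [0.874, 0.485, -0.001], [-0.005, 0.008, -1.0]]
force: [0.1, 1.2, -0.6]
opening: 0.998
```

play_rows(
  plan=[
    [[0.3,-0.5,0,0,0,0,1],[0.4,-0.7,0,0,0,0,1],[0.4,-0.7,0,0,0,0,1],[0.4,-0.7,0,0,0,0,1],[0.28,-0.54,0,0,0,0,1],[0,0,0,0,0,0,1]],
  ],
)

```text
time_s: 21.35
position: [0.6078, -0.1094, 0.2098]
tcp_rot: [[-0.481, 0.876, 0.0], [0.876, 0.481, -0.001], [-0.001, -0.0, -1.0]]
force: [-0.2, -0.1, 0.6]
opening: 1.0
```

```bash
python3 - <<'E'
from h import *
import pickle
s=read_state();a=capture("wrist");pickle.dump(s,open("s4.pkl","wb"))
save(a,"pics/w4.png",None,1.5)
print(s["time_s"],s["position"],np.round(s["tcp_rot"],3).tolist(),s["joint_positions"])
print(px("wrist",(.6028,-.1007,.03),s)*1.5,[px("wrist",(*X,.093),s)*1.5 for X in [(.4296,.0042),(.5169,.053),(.6042,.1018)]])
E
```

```text
21.35 [ 0.60783345 -0.10935235  0.20981292] [[-0.481, 0.876, 0.0], [0.876, 0.481, -0.001], [-0.001, -0.0, -1.0]] [-2.05194572e+01  3.04419514e+01  8.39845934e+01 -7.27884113e-02
  6.55315308e+01 -4.92667851e+01]
[378.9 245.7] [array([197.7 , -40.65]), array([376.2, -42.3]), array([555.15, -43.8 ])]
```

View pics/w4.png

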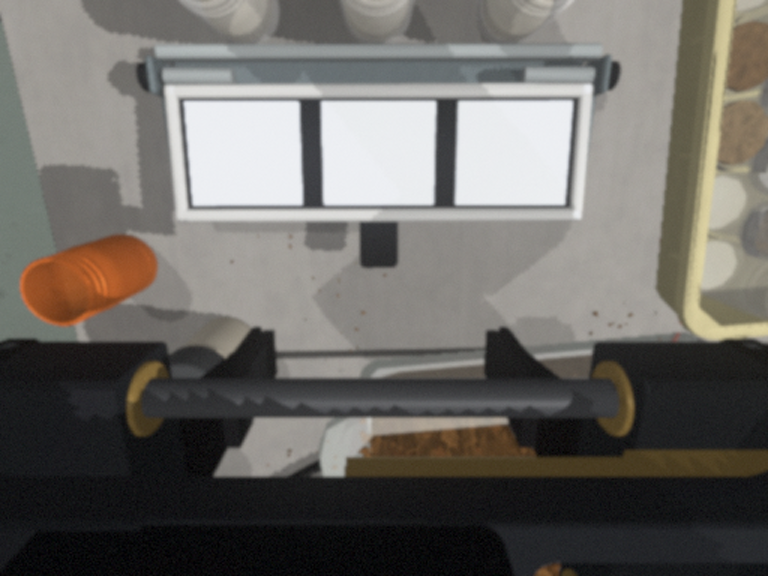

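Seen ×1.5: the tab is at (378,244), as predicted. The jar feet are at columns 237, 377 and 518, against window centres 243, 378 and 515. A clear container lies beyond the tab at about row 360, so I'll check its clearance.

```bash
python3 - <<'E'
from h import *
import pickle
s=pickle.load(open("s4.pkl","rb"));s1=pickle.load(open("s1.pkl","rb"))
yd=np.array([.873,.488]);xd=np.array([.488,-.873])
f=lambda p:(p,np.round([p[:2]@yd-.477,p[:2]@xd-.233],4))
for n,u,v in [("edge top",626,0),("corner",637,150),("rimR",690,182)]:
  for z in (0,.06,.1): print(n,z,*f(ray("wrist",u/1.5,v/1.5,z,s1)))
for n,u,v in [("w4 rim corner",372,368),("rim r",560,355)]:
  for z in (.0,.06,.1): print(n,z,*f(ray("wrist",u/1.5,v/1.5,z,s)))
for n,u,v,z in [("tab",378,244,.03),("tab out",378,266,.03),("tab in",378,222,.03),("railL",155,47,.022),("railR",603,47,.022),("edge",378,213,.037),("shaker",200,360,.101)]: print(n,*f(ray("wrist",u/1.5,v/1.5,z,s)))
E
```

```text
edge top 0 [ 0.7808 -0.1351  0.    ] [0.1387 0.266 ]
edge top 0.06 [ 0.7523 -0.1137  0.06  ] [0.1243 0.2334]
edge top 0.1 [ 0.7332 -0.0994  0.1   ] [0.1146 0.2116]
corner 0 [ 0.6571 -0.2208 -0.    ] [-0.0111  0.2804]
corner 0.06 [ 0.6435 -0.1891  0.06  ] [-0.0075  0.2461]
corner 0.1 [ 0.6344 -0.1679  0.1   ] [-0.0051  0.2232]
rimR 0 [ 0.6482 -0.295  -0.    ] [-0.0551  0.3409]
rimR 0.06 [ 0.6357 -0.2543  0.06  ] [-0.0461  0.2992]
rimR 0.1 [ 0.6273 -0.2272  0.1   ] [-0.0402  0.2715]
w4 rim corner 0.0 [ 0.6576 -0.2146  0.    ] [-0.0076  0.2753]
w4 rim corner 0.06 [ 0.6436 -0.1866  0.06  ] [-0.0062  0.244 ]
w4 rim corner 0.1 [ 0.6343 -0.168   0.1   ] [-0.0052  0.2232]
rim r 0.0 [ 0.8091 -0.1155  0.    ] [0.173  0.2627]
rim r 0.06 [ 0.7707 -0.1035  0.06  ] [0.1453 0.2335]
rim r 0.1 [ 0.7451 -0.0956  0.1   ] [0.1268 0.2141]
tab [ 0.6014 -0.0998  0.03  ] [-0.0007  0.1476]
tab out [ 0.6103 -0.116   0.03  ] [-0.0008  0.1661]
tab in [ 0.5928 -0.084   0.03  ] [-0.0005  0.1296]
railL [ 0.3867 -0.0511  0.022 ] [-0.1643  0.0003]
railR [0.6769 0.1083 0.022 ] [0.1668 0.0028]
edge [ 0.589 -0.077  0.037] [-0.0004  0.1217]
shaker [ 0.5253 -0.2203  0.101 ] [-0.1259  0.2157]
```

play_rows(
  plan=[
    [[-0.07,0.12,-0.4,0,0,0,1],[0,0,-0.8,0,0,0,1],[0,0,-0.8,0,0,0,1],[0,0,-0.8,0,0,0,1],[0,0,-0.6,0,0,0,1],[0,0,-0.35,0,0,0,1],[0,0,-0.15,0,0,0,1],[0,0,0,0,0,0,-1],[0,0,0,0,0,0,-1],[0,0,0,0,0,0,-1],[0,0,0,0,0,0,-1],[0,0,0,0,0,0,-1]],
  ],
)

```text
time_s: 22.6
position: [0.6033, -0.0995, 0.0176]
tcp_rot: [[-0.485, 0.875, 0.002], [0.875, 0.485, -0.001], [-0.001, 0.001, -1.0]]
force: [-0.0, 1.0, 0.6]
opening: 0.628
```

play_rows(
  plan=[
    [[0,0,0,0,0,0,-1],[0,0,0,0,0,0,-1],[0,0,0,0,0,0,-1],[0,0,0,0,0,0,-1],[0,0,0,0,0,0,-1]],
  ],
)

```text
time_s: 23.1
position: [0.6013, -0.1, 0.0166]
tcp_rot: [[-0.486, 0.874, -0.003], [0.874, 0.486, -0.001], [0.001, -0.003, -1.0]]
force: [-3.2, -3.3, 2.3]
opening: 0.334
```

```bash
python3 - <<'E'
from h import *
s=read_state();p=s["position"]
print(s["time_s"],p,np.round(s["tcp_rot"],3).tolist(),s["opening"],s["force"])
yd=np.array([.873,.488]);xd=np.array([.488,-.873])
gx=p[:2]@xd-.233;gz=p[2]+.019;r=np.hypot(gx-.024,gz-.03);t0=np.arctan2(gz-.03,gx-.024)
print("stand",p[:2]@yd-.477,gx,gz,r,t0)
def tcp(th):
    ph=.75*th;G=np.array([.024+r*np.cos(th+t0),.03+r*np.sin(th+t0)])+.019*np.array([np.sin(ph),-np.cos(ph)])
    return np.array([*(xd*G[0]),G[1]])
N=20
for i in range(N): print(i,np.round((tcp(np.radians(3*(i+1)))-tcp(np.radians(3*i)))/.05,3))
print("turn per row",np.round(-np.radians(2.25)/np.pi*yd,5))
E
```

```text
23.1 [ 0.60133493 -0.10002219  0.01657719] [[-0.486, 0.874, -0.003], [0.874, 0.486, -0.001], [0.001, -0.003, -1.0]] 0.3341628911929195 [-3.17156075 -3.29899549  2.31176764]
stand -0.0008454305247406202 0.14777081858911242 0.03557718501272232 0.12389641046812096 0.04503012039019716
0 [ 0.003 -0.005  0.13 ]
1 [-0.001  0.001  0.13 ]
2 [-0.004  0.007  0.129]
3 [-0.007  0.013  0.128]
4 [-0.01   0.019  0.127]
5 [-0.014  0.024  0.126]
6 [-0.017  0.03   0.124]
7 [-0.02   0.036  0.122]
8 [-0.023  0.041  0.119]
9 [-0.026  0.046  0.117]
10 [-0.029  0.052  0.113]
11 [-0.032  0.057  0.11 ]
12 [-0.034  0.061  0.106]
13 [-0.037  0.066  0.102]
14 [-0.039  0.071  0.098]
15 [-0.042  0.075  0.094]
16 [-0.044  0.079  0.089]
17 [-0.046  0.083  0.084]
18 [-0.048  0.086  0.079]
19 [-0.05   0.09   0.073]
turn per row [-0.01091 -0.0061 ]
```

play_rows(
  plan=[
    [[0.003,-0.005,0.13,-0.0109,-0.0061,0,-1],[-0.001,0.001,0.13,-0.0109,-0.0061,0,-1],[-0.004,0.007,0.129,-0.0109,-0.0061,0,-1],[-0.007,0.013,0.128,-0.0109,-0.0061,0,-1],[-0.01,0.019,0.127,-0.0109,-0.0061,0,-1],[-0.014,0.024,0.126,-0.0109,-0.0061,0,-1],[-0.017,0.03,0.124,-0.0109,-0.0061,0,-1],[0,0,0,0,0,0,-1]],
  ],
)

```text
time_s: 23.9
position: [0.5989, -0.0955, 0.0607]
tcp_rot: [[-0.468, 0.874, 0.129], [0.841, 0.486, -0.238], [-0.271, -0.003, -0.962]]
force: [-3.2, -5.3, -1.6]
opening: 0.335
```

play_rows(
  plan=[
    [[-0.02,0.036,0.122,-0.0109,-0.0061,0,-1],[-0.023,0.041,0.119,-0.0109,-0.0061,0,-1],[-0.026,0.046,0.117,-0.0109,-0.0061,0,-1],[-0.029,0.052,0.113,-0.0109,-0.0061,0,-1],[-0.032,0.057,0.11,-0.0109,-0.0061,0,-1],[-0.034,0.061,0.106,-0.0109,-0.0061,0,-1],[-0.037,0.066,0.102,-0.0109,-0.0061,0,-1],[-0.039,0.071,0.098,-0.0109,-0.0061,0,-1],[-0.042,0.075,0.094,-0.0109,-0.0061,0,-1],[-0.044,0.079,0.089,-0.0109,-0.0061,0,-1],[0,0,0,0,0,0,-1]],
  ],
)

```text
time_s: 25.0
position: [0.5826, -0.0661, 0.1142]
tcp_rot: [[-0.38, 0.875, 0.299], [0.687, 0.484, -0.542], [-0.619, -0.001, -0.785]]
force: [-2.1, -2.9, 0.5]
opening: 0.331
```

play_rows(
  plan=[
    [[-0.046,0.083,0.084,-0.0109,-0.0061,0,-1],[-0.048,0.086,0.079,-0.0109,-0.0061,0,-1],[-0.05,0.09,0.073,-0.0109,-0.0061,0,-1],[0,0,0,0,0,0,-1],[0,0,0,0,0,0,-1]],
  ],
)

```text
time_s: 25.5
position: [0.5755, -0.0531, 0.1259]
tcp_rot: [[-0.342, 0.875, 0.342], [0.62, 0.484, -0.618], [-0.706, 0.001, -0.708]]
force: [-2.6, -2.2, -3.1]
opening: 0.338
```

```bash
python3 - <<'E'
from h import *
s=read_state();p=s["position"];R=np.array(s["tcp_rot"])
g=p-.019*R[:,2];yd=np.array([.873,.488]);xd=np.array([.488,-.873])
gx=g[:2]@xd-.233;print(s["time_s"],p,s["force"],s["opening"],"grasp",g[:2]@yd-.477,gx,g[2],"ang",np.degrees(np.arctan2(g[2]-.03,gx-.024)),"r",np.hypot(g[2]-.03,gx-.024))
a=capture("scene");b=capture("side")
save(np.hstack([cv2.resize(a[140:260,150:310],(400,300),interpolation=cv2.INTER_CUBIC),cv2.resize(b[120:270,190:390],(400,300),interpolation=cv2.INTER_CUBIC)]),"pics/m3.png")
E
```

```text
25.5 [ 0.5754788 -0.0531065  0.1259283] [-2.63825865 -2.17711881 -3.0677316 ] 0.33750169265530805 grasp -0.0004689936043827392 0.08078043850856745 0.1393848605409411 ang 62.56668656613409 r 0.12324392850273129
```

View pics/m3.png

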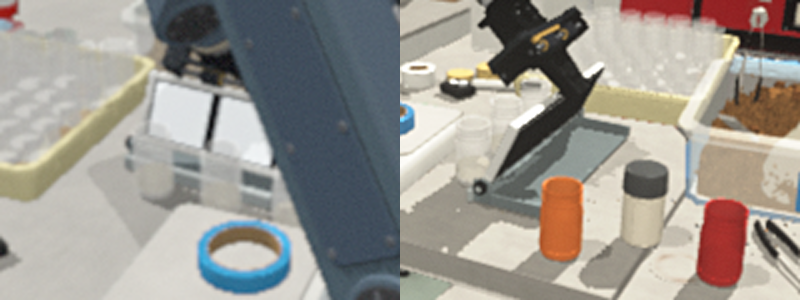

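The panel is raised to about 60–62° by the grasp point (visible in side inset). Releasing and backing off along the tool axis.

play_rows(
  plan=[
    [[0,0,0,0,0,0,0.2],[0,0,0,0,0,0,0.5],[0,0,0,0,0,0,0.5],[0,0,0,0,0,0,0.5],[0,0,0,0,0,0,0.5],[0,0,0,0,0,0,0.5],[-0.17,0.31,0.354,0,0,0,0.5],[-0.2,0.37,0.425,0,0,0,0.5],[-0.2,0.37,0.425,0,0,0,0.5],[-0.2,0.37,0.425,0,0,0,0.5],[-0.1,0.1,0.9,0,0,0,0.5],[0,0,0.9,0,0,0,0.5]],
  ],
)

```text
time_s: 26.8
position: [0.532, 0.0244, 0.2985]
tcp_rot: [[-0.346, 0.873, 0.344], [0.619, 0.488, -0.616], [-0.706, -0.0, -0.709]]
force: [0.3, -0.1, 0.5]
opening: 0.755
```

play_rows(
  plan=[
    [[-0.3,0.7,0.5,0,0,0,0.5],[-0.3,0.9,0.2,0,0,0,0.5],[-0.3,0.9,0,0,0,0,0.5],[-0.3,0.9,0,0,0,0,0.5],[0,0.5,0,0,0,0,0.5],[0,0,0,0,0,0,0.5]],
  ],
)

```text
time_s: 27.4
position: [0.4735, 0.2217, 0.3329]
tcp_rot: [[-0.344, 0.872, 0.349], [0.619, 0.49, -0.614], [-0.706, 0.005, -0.708]]
force: [-0.2, -0.7, 0.3]
opening: 0.749
```

```bash
python3 - <<'E'
from h import *
s=read_state();print(s["time_s"],s["position"],s["force"])
a=capture("scene");b=capture("side");w=capture("wrist")
import pickle;pickle.dump(s,open("s5.pkl","wb"))
im=np.zeros((600,800,3),np.uint8)
im[:300,:400]=cv2.resize(a[140:260,150:310],(400,300),interpolation=cv2.INTER_CUBIC);im[:300,400:]=cv2.resize(b[120:270,190:390],(400,300),interpolation=cv2.INTER_CUBIC)
im[300:,:400]=cv2.resize(w,(400,300));im[300:,400:]=cv2.resize(b[150:270,190:350],(400,300),interpolation=cv2.INTER_CUBIC)
save(im,"pics/m4.png")
yd=np.array([.873,.488]);xd=np.array([.488,-.873])
W=lambda x,y,z:np.array([*((.477+y)*yd+(.233+x)*xd),z])
for n in("side","scene"):
  for d in (53,60,67):
    t=np.radians(d);print(n,d,"edge right/left (back face mid)",[px(n,W(.024+.105*np.cos(t),y,.03+.105*np.sin(t))) for y in(-.159,.159)])
  print("hinge",px(n,W(.024,-.159,.03)))
  print("jars foot/top",[(px(n,W(-.027,y,0)),px(n,W(-.027,y,.093))) for y in (-.1,0,.1)])
E
```

```text
27.4 [0.47349168 0.22174595 0.33290535] [-0.22290391 -0.67751826  0.31357442]
side 53 edge right/left (back face mid) [array([252.1, 188.1]), array([295.7, 155. ])]
side 60 edge right/left (back face mid) [array([248.5, 184.9]), array([292.7, 152.4])]
side 67 edge right/left (back face mid) [array([244.6, 182. ]), array([289.6, 150.2])]
hinge [231.1 211.8]
jars foot/top [(array([225.9, 209.4]), array([225.6, 180.3])), (array([241.8, 197.2]), array([242. , 169.7])), (array([255.7, 186.6]), array([256.3, 160.5]))]
scene 53 edge right/left (back face mid) [array([299.2, 188. ]), array([212.9, 168. ])]
scene 60 edge right/left (back face mid) [array([298.2, 187.5]), array([211.2, 167.4])]
scene 67 edge right/left (back face mid) [array([297.1, 187.5]), array([209.3, 167.1])]
hinge [290.4 220. ]
jars foot/top [(array([266.4, 231.3]), array([267.4, 206.1])), (array([238.1, 223.2]), array([237.9, 198.4])), (array([211.6, 215.5]), array([210.3, 191.2]))]
```

View pics/m4.png

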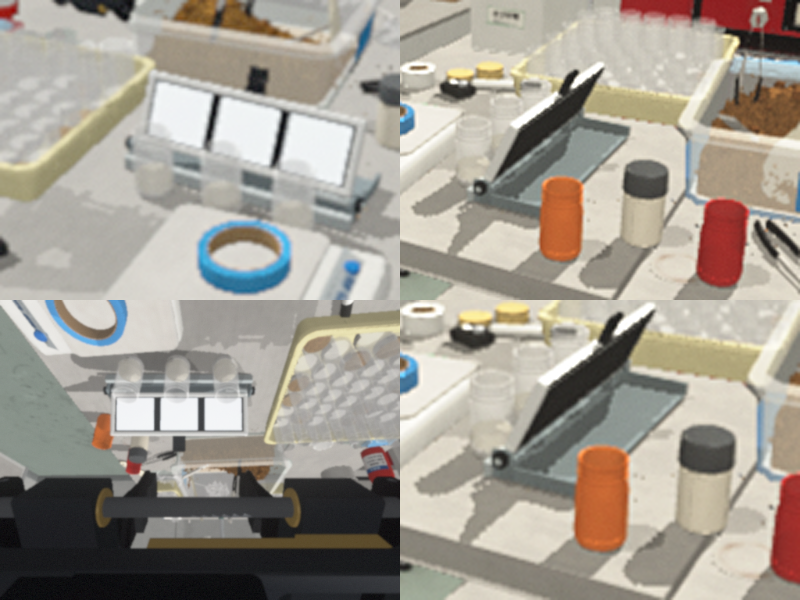

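```bash
python3 - <<'E'
from h import *
import pickle
s=pickle.load(open("s5.pkl","rb"));s4=pickle.load(open("s4.pkl","rb"))
yd=np.array([.873,.488]);xd=np.array([.488,-.873])
W=lambda x,y,z:np.array([*((.477+y)*yd+(.233+x)*xd),z])
for y in(-.1,0,.1): print(y,"rim",px("wrist",W(-.027,y,.093),s)*.78125+[0,300],"foot",px("wrist",W(-.027,y,0),s)*.78125+[0,300],"w4 foot front",px("wrist",W(-.003,y,0.01),s4)*1.5)
f=lambda p:np.round([p[:2]@yd-.477,p[:2]@xd-.233],4)
# jar foot columns in w4: left/right extents of jars low on the wall facing camera
for u in (237,377,518): print(f(ray("wrist",u/1.5,28/1.5,.01,s4)))
E
```

```text
-0.1 rim [124.21875 397.65625] foot [130.859375 365.234375] w4 foot front [246.6   45.15]
0 rim [174.453125 397.578125] foot [176.40625  365.234375] w4 foot front [377.4  44.1]
0.1 rim [224.53125 397.5    ] foot [221.875   365.15625] w4 foot front [508.35  43.05]
[-0.106  -0.0146]
[-0.     -0.0138]
[ 0.1067 -0.0131]
```

```bash
python3 - <<'E'
from h import *
s=read_state();a=capture("wrist");g=cv2.cvtColor(a,cv2.COLOR_RGB2GRAY).astype(int)
yd=np.array([.873,.488]);xd=np.array([.488,-.873])
W=lambda x,y,z:np.array([*((.477+y)*yd+(.233+x)*xd),z])
for y in(-.1,0,.1):
  for z in (0,.03): print(y,z,"L/C/R",[px("wrist",W(-.027,y+d,z),s) for d in(-.0265,0,.0265)])
for r0 in (78,84,90):
  p=g[r0:r0+4].mean(0);print(r0,[int(v) for v in p[138:318:2]])
print(s["time_s"])
E
```

```text
-0.1 0 L/C/R [array([154.1,  81.8]), array([169.6,  81.8]), array([185.2,  81.7])]
-0.1 0.03 L/C/R [array([151.1,  94.4]), array([167.1,  94.3]), array([183.1,  94.3])]
0 0 L/C/R [array([212.7,  81.6]), array([228.2,  81.6]), array([243.7,  81.5])]
0 0.03 L/C/R [array([211.5,  94.2]), array([227.5,  94.1]), array([243.5,  94.1])]
0.1 0 L/C/R [array([271.3,  81.5]), array([286.8,  81.4]), array([302.4,  81.4])]
0.1 0.03 L/C/R [array([271.9,  94. ]), array([287.9,  94. ]), array([303.9,  93.9])]
78 [127, 127, 127, 128, 126, 128, 128, 140, 149, 151, 153, 153, 153, 155, 158, 161, 164, 164, 165, 166, 162, 156, 136, 109, 105, 105, 105, 105, 106, 104, 104, 104, 103, 104, 103, 103, 103, 110, 124, 134, 140, 147, 151, 153, 155, 155, 158, 161, 163, 164, 162, 154, 134, 111, 114, 124, 127, 127, 126, 126, 127, 127, 128, 129, 129, 127, 127, 129, 130, 138, 149, 153, 153, 154, 154, 155, 157, 158, 160, 168, 180, 187, 179, 167, 177, 184, 185, 188, 187, 185]
84 [126, 127, 127, 126, 126, 127, 136, 154, 157, 159, 159, 158, 158, 160, 164, 168, 170, 170, 172, 169, 169, 167, 160, 138, 108, 105, 107, 105, 105, 106, 106, 104, 106, 106, 105, 105, 109, 130, 146, 153, 156, 157, 156, 156, 158, 157, 162, 167, 169, 170, 168, 165, 154, 116, 103, 104, 107, 122, 127, 129, 129, 130, 129, 129, 127, 126, 127, 133, 143, 146, 152, 155, 156, 157, 157, 157, 158, 158, 161, 166, 172, 177, 176, 169, 159, 163, 177, 186, 185, 186]
90 [152, 152, 143, 141, 144, 140, 158, 164, 160, 159, 158, 159, 162, 165, 167, 171, 174, 176, 180, 181, 180, 172, 169, 149, 133, 135, 137, 135, 134, 134, 130, 126, 118, 119, 122, 120, 125, 147, 155, 156, 156, 158, 158, 157, 159, 161, 165, 169, 172, 177, 178, 178, 172, 146, 136, 133, 127, 120, 127, 133, 143, 143, 143, 144, 143, 136, 125, 133, 150, 155, 153, 156, 157, 157, 158, 158, 157, 158, 161, 167, 169, 174, 172, 156, 143, 142, 143, 149, 167, 172]
27.55
```

```bash
python3 - <<'E'
from h import *
s=read_state();a=capture("wrist");g=cv2.cvtColor(a,cv2.COLOR_RGB2GRAY).astype(int)
yd=np.array([.873,.488]);xd=np.array([.488,-.873])
W=lambda x,y,z:np.array([*((.477+y)*yd+(.233+x)*xd),z])
for y,c in((-.1,167),(0,228),(.1,288)):
  print(y,"row foot back edge if x=-37,-27,-18:",[px("wrist",W(x-.0265,y,0),s)[1] for x in(-.037,-.027,-.018)],[int(v) for v in g[58:84,c-3:c+4].mean(1)])
E
```

```text
-0.1 row foot back edge if x=-37,-27,-18: [np.float64(62.9), np.float64(68.3), np.float64(73.0)] [214, 214, 214, 214, 214, 214, 215, 214, 206, 182, 149, 128, 128, 134, 137, 142, 149, 154, 157, 158, 158, 159, 159, 161, 164, 166]
0 row foot back edge if x=-37,-27,-18: [np.float64(62.7), np.float64(68.1), np.float64(72.7)] [176, 170, 164, 156, 142, 122, 109, 104, 102, 102, 106, 114, 125, 131, 136, 144, 152, 155, 155, 154, 155, 156, 156, 157, 158, 159]
0.1 row foot back edge if x=-37,-27,-18: [np.float64(62.4), np.float64(67.8), np.float64(72.5)] [160, 162, 164, 166, 172, 178, 184, 184, 183, 174, 155, 136, 129, 131, 134, 141, 149, 153, 156, 154, 154, 155, 154, 156, 157, 158]
```

All three feet start at rows 67–69, and touching predicts 68. Handing in.

```bash
python3 -c "
from rig import *
print(read_state()['time_s'],hand_in())"
```

```text
the job is handed in; nothing more can be done
27.65 None
```

I slid the three jars upright to the rail, one to each mark, raised the panel by its tab, let go, backed off and handed in at 27.7 s. No verdict is reported at hand-in.

- **Jars:** in the last wrist picture all three sit against the rail, about 27 mm in front of it, within a few mm. Along the rail they are about −3, 0 and +3 mm off the right, middle and left marks, against a limit of 12 mm. They look upright in the final scene and side views.
- **Panel:** the far edge in the side view matches 60°. The grasp-point reading before release was 62.6°, which overstates the panel angle by up to about 2.6° because of where I gripped the tab. Either value is inside the 53–67° band.
- **Bystanders:** I did not touch the shaker or the tally counter. The shaker appears unmoved in the side view, but I did not measure either one again at the end.

No check failed. The only disagreement was the 2–3° between the two panel readings.

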